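# Run the ring gauge down the stud of the round foot

## Robot

A 6-joint arm with a two-finger parallel gripper is mounted at the origin on the work surface. World frame = base frame: x ahead of the robot, y to its left, z up, the work surface at z = 0. Lengths are in mm, angles in rad, forces in N, time in s.
With the tool pointing down it reaches from about 300 to 775 mm from the base axis. Payload 14.6 kg.
Tool frame: the origin (TCP) lies at the very end of the fingers, on their centre line; the grasp point (between the pads) lies 19 mm behind it; z points along the fingers, y is the line along which they close (so a half turn about z gives the same grasp; the last joint's range is limited). The gripper opens to 94 mm and grips with 3 to 60 N. Pads are 16 mm wide; open, the fingers measure 119 mm over their backs; the gripper's body (75 mm by 177 mm) begins 78 mm behind the grasp point.
Start: joints at [1.127, 0.3, 1.521, -0, 1.321, -0.067], TCP at [202.367, 511.407, 205.446] pointing down, gripper open.
Joint ranges: [-3.03, 3.03], [-0.79, 2.21], [0.23, 2.52], [-1.04, 4.18], [0, 3.07], [-2.55, 2.55]. Speed limits (rad/s): [2.22, 2.22, 2.57, 3.14, 3.14, 3.14].

## Interface

Orientations are given as [roll, pitch, yaw] about the fixed x, y, z axes, in that order (R = Rz(yaw) Ry(pitch) Rx(roll)).
In Python, from cell import manip, camera, get_calibration gives the robot as it stands.
- The arm moves only by the tool arm_command, never from a script. Its argument "targets" is a list of rows, each an object of numbers: "hand": the opening, from -1 (shut) to 1 (fully open), so that 0 is half open; "x", "y", "z": the shift along the tool's x, y, z in m; "yaw": the turn about the tool's z in rad. In form: [{"hand": .., "x": .., "y": .., "z": .., "yaw": ..}, ...]. A call has 1 to 10 rows; each row shifts and turns the commanded pose from where the row before left it, along the tool's axes as they then stand; what a row does not reach is not made up. A row lasts 1/10 s, in which the tool goes at most 50 mm and 8.59 degrees, less where a joint would pass 70% of its speed; a pose out of reach is approached as far as the arm can. A call is refused whole if a number of a shift passes 0.05 or a number of a turn 0.15, either way. A call with a gripper value outside its range is refused whole. The fingers move at their own pace and stop on an object; "newtons" is the grip in N (left out, the last holds). Time passes only in rows, so rows that do not move let the fingers close. It gives the time, the measured TCP pose, the force, the opening and the grip force at its end, in the units of the state.
- manip.read_state(): the state, without advancing time (a new reading comes with each control period).
- camera(name): name is "side" or "top"; returns the picture (480x640x3 uint8, red, green, blue); there is no depth.
- get_calibration(name): a dict with "K" (3x3 intrinsics, pixels), "dist_coeffs" ([k1, k2, p1, p2, k3] as OpenCV has them; the pictures are not rectified), "cam_to_world" (4x4, takes a point from camera to world coordinates). Camera axes: x right, y up, looking along -z (the intrinsics and any distortion apply to the point x, -y, -z); pixel columns grow to the right and rows downward; lengths in mm; the calibration is good to about 2 mm. A picture is of the moment at which its call begins. get_calibration takes no time and is no camera call.
- manip.sign_off(): hands the job in; it is judged then, once.
The state is a dict: "clock": time; "joints": joint angles; "qd": joint speeds; "effort": joint torques, N m; "eef_pos": TCP position; "eef_rot": TCP orientation; "wrist_force": force on the tool from outside, world axes, zero at the start; "moment": the same for the moment, N m; "finger_gap": finger opening in mm; "finger_force": force on a finger pad.
Only numpy, scipy, OpenCV 4.12 (cv2) and the standard library are available. Lean on these libraries where they do the work, as an engineer would, in place of code of your own. Each camera call takes 0.05 s, during which the arm holds its last target. There are 200 camera calls.

## Task

Three small wooden feet are fixed to the desk, each with a threaded brass stud on which a steel ring gauge has been started. Grip the gauge on the round foot and screw it down clockwise (seen from above), roughly a quarter turn, until it comes up firm against the brass collar; then let go. Leave the gauges on the square and the six-sided foot as they are.

Things in the scene. Friction and masses are not known exactly. Their poses are not given: they have to be found in the camera images.
- round (a joint): turn of the gauge on the round foot, rad; grows as it is screwed down, clockwise seen from above. It starts at 0 to 0.45 and stops hard at 1.57, seated on the collar, its dark line then pointing to the short black line on the foot's top. Even drag of 0.05 N m before the stop; stays where it is left. Thread lead 8 mm per turn: it sinks at most 2 mm.
- round_grip (a point): centre of the steel ring gauge on the round foot (90 mm across), on the stud's axis at half its height, 65 mm above the desk when seated, up to 67 before. The gauge is 20 mm tall, 44 mm across, with two opposite flat faces 22 mm long, 45 mm apart, which look along this point's +y and -y; +x points to the dark line on its top; z is up. The frame turns with the gauge.
- square_mark (a point): a bystander: outer end of the dark line on the top of the gauge on the square foot (78 mm square), 22 mm from the stud's axis. All three have the same gauge and stud: the foot's top is 25 mm above the desk, a brass collar 26 mm across stands on it up to 55 mm, the 16 mm stud ends at 97 mm.
- hexa_mark (a point): a bystander: outer end of the dark line on the top of the gauge on the six-sided foot (94 mm across corners), 22 mm from the stud's axis.
Not all that is in view belongs to the job. Leave any pink look-alike of the part that bears round alone.

How it is judged (in metres and radians):
At the end, for the whole second after the job is handed in: The gauge on the round foot is screwed down to within 10 degrees of its stop against the collar and is at rest (value of joint round above 1.39 rad and velocity of joint round below 0.05 rad/s); the robot touches nothing.
It fails at once if the gauge on the square foot is turned by more than about 20 degrees (distance of square_mark from where it was at the start of the episode above 0.008 m).
It fails at once if the gauge on the six-sided foot is turned by more than about 20 degrees (distance of hexa_mark from where it was at the start of the episode above 0.008 m).
It also fails if it takes over 29 s, if anything falls off the work surface, if the arm or the gripper's body presses on something with over 40 N, if the wrist force passes 120 N, or if a joint passes its speed limit or range.

## Working session

There is one attempt and no reset: what is moved stays moved. The work goes in short steps, Python scripts to look and compute and a tool call to move; the robot and the scene stay as the last step left them, time stands still between calls to the robot, and variables do not carry over. Pictures are saved under pics/ and viewed, at most 10 in all, crops included, and the job is handed in when it is done.

Besides the shell and the picture viewer there is one more tool, called after "Emit:" by a JSON object that holds its "op" and its "data", one argument or row to a line. arm_command: Moves the arm, as the interface text tells. Its arguments: {"type":"object","properties":{"targets":{"type":"array"},"newtons":{"type":"number"}},"required":["targets"]}

```bash
mkdir -p pics; python3 - <<'E'
from cell import manip,camera,get_calibration
import cv2
for n in("top","side"):
    cv2.imwrite(f"pics/{n}0.png",camera(n)[:,:,::-1]); c=get_calibration(n); print(c)
print(manip.read_state())
E
```

```text
{'K': array([[615.30939764,   0.        , 313.26602827],
       [  0.        , 615.30939764, 247.30809648],
       [  0.        ,   0.        ,   1.        ]]), 'dist_coeffs': array([-0.17774609,  0.        ,  0.        ,  0.        ,  0.        ]), 'cam_to_world': array([[-4.35175295e-03,  9.94819487e-01, -1.01564018e-01,
         5.06602154e+02],
       [-9.99990180e-01, -4.24410390e-03,  1.27597306e-03,
         1.10519676e+01],
       [ 8.38314623e-04,  1.01568573e-01,  9.94828187e-01,
         1.13152403e+03],
       [ 0.00000000e+00,  0.00000000e+00,  0.00000000e+00,
         1.00000000e+00]])}
{'K': array([[547.56215331,   0.        , 322.94835735],
       [  0.        , 547.56215331, 243.80785328],
       [  0.        ,   0.        ,   1.        ]]), 'dist_coeffs': array([-0.0571853,  0.       ,  0.       ,  0.       ,  0.       ]), 'cam_to_world': array([[ 7.23248047e-01,  4.83301158e-01, -4.93287191e-01,
         2.33009403e+02],
       [-6.90512195e-01,  4.95494466e-01, -5.26951746e-01,
        -4.12449352e+02],
       [-1.02553161e-02,  7.21737643e-01,  6.92090748e-01,
         6.21222041e+02],
       [ 0.00000000e+00,  0.00000000e+00,  0.00000000e+00,
         1.00000000e+00]])}
{'clock': 0.1, 'joints': array([ 1.12738430e+00,  3.00375351e-01,  1.52152456e+00,  2.43701576e-05,
        1.32067860e+00, -6.66293640e-02]), 'qd': array([-8.78192989e-04,  6.10226871e-04, -2.39032615e-03, -1.26508993e-03,
        4.64561414e-04,  3.69117480e-05]), 'effort': array([ 1.66052650e-03, -5.32642329e+01, -3.53283691e+01,  7.10249855e-02,
        2.34128174e-02, -6.32627894e-05]), 'eef_pos': array([202.27408563, 511.20489005, 204.96275484]), 'eef_rot': array([-3.14061056e+00, -8.91918608e-05,  2.76480391e+00]), 'wrist_force': array([ 0.78686896, -0.62539106,  0.20662286]), 'moment': array([-0.00931934,  0.0307028 , -0.05679521]), 'finger_force': 0.0, 'finger_gap': 94.02553153733503}
```

View pics/top0.png

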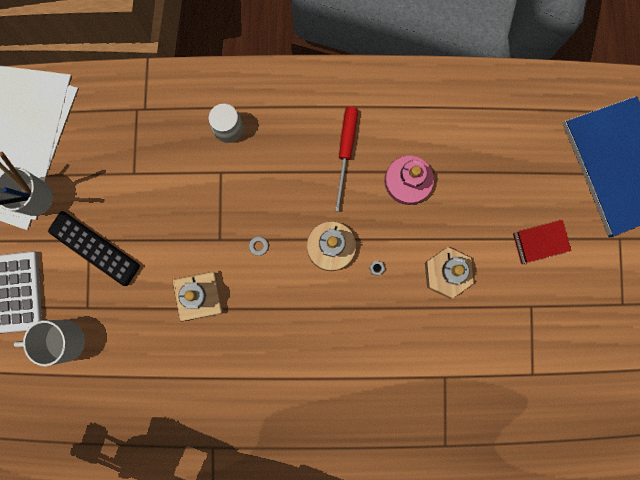

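View pics/side0.png

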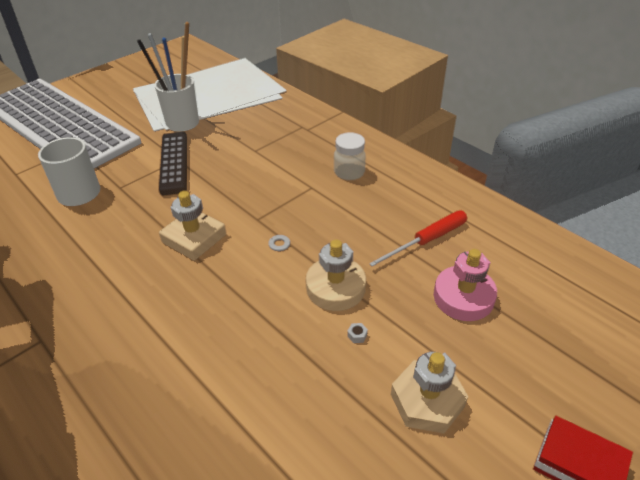

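The top view shows the round foot at about (332,246), the square one at (197,296), the six-sided one at (452,272) and the pink look-alike at (410,178). In the side view the round foot is at (336,280). I'll zoom in on the round foot.

```bash
python3 - <<'E'
import cv2,numpy as np
a=cv2.imread("pics/top0.png")[211:281,297:367]; b=cv2.imread("pics/side0.png")[232:312,300:380]
f=lambda i:cv2.resize(i,(400,560) if 0 else (400,400),interpolation=cv2.INTER_CUBIC)
cv2.imwrite("pics/crop.png",np.hstack([f(a),f(b)]))
E
```

```text
(no output)
```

View pics/crop.png

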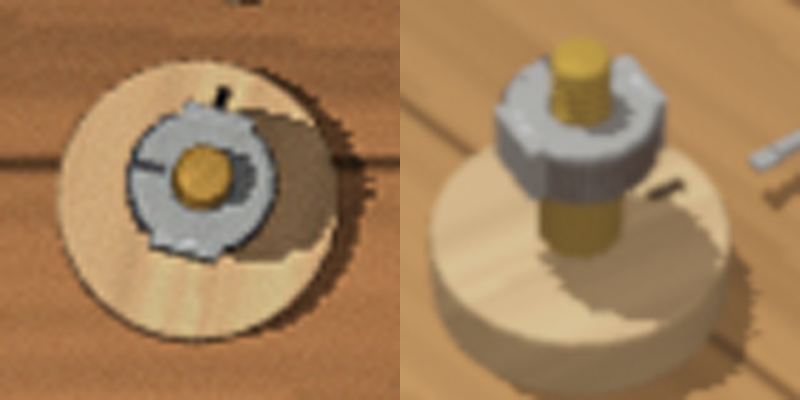

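In the zoomed top view, the dark line runs from (135,163) to (165,168), pointing image-left and slightly up. The foot's black mark is at (222,97), the stud top at (203,176) and the foot's outline is centred near (197,200). The gauge therefore needs roughly 86° clockwise.

```bash
cat >h.py <<'E'
import numpy as np,cv2
from cell import get_calibration
def ray(n,uv):
    c=get_calibration(n);p=cv2.undistortPoints(np.array([[uv]],float),c["K"],c["dist_coeffs"])[0,0]
    T=c["cam_to_world"];return T[:3,3],T[:3,:3]@np.array([p[0],-p[1],-1])
def on(n,uv,z):
    o,d=ray(n,uv);return (o+d*(z-o[2])/d[2])[:2]
E
python3 - <<'E'
from h import *
s=70/400
T=lambda u,v:(297+(u+.5)*s-.5,211+(v+.5)*s-.5)
S=lambda u,v:(300+(u-400+.5)/5-.5,232+(v+.5)/5-.5)
foot=on("top",T(197,200),25);stud=on("top",T(203,176),97)
print("foot",foot,"stud",stud,"side stud",on("side",S(581,52),97))
# gauge outline: grey pixels in the top view crop
im=cv2.imread("pics/top0.png");hsv=cv2.cvtColor(im,cv2.COLOR_BGR2HSV)
m=np.zeros(im.shape[:2],np.uint8);m[225:262,315:350]=((hsv[...,1]<60)&(hsv[...,2]>70))[225:262,315:350]
c=max(cv2.findContours(m,0,2)[0],key=cv2.contourArea);(u,v),r=cv2.minEnclosingCircle(c)
print("gauge",u,v,r,on("top",(u,v),77))
g=(foot+stud)/2
for nm,a,z in(("line",T(135,163),77),("line in",T(165,168),77),("mark",T(222,97),25)):
    p=on("top",a,z)
    for c in(foot,stud,g):
        q=p-c;print(nm,p,np.degrees(np.arctan2(q[1],q[0])),np.hypot(*q))
for a,b in(((183,103),(250,122)),((150,243),(210,260))):
    d=on("top",T(*a),77)-on("top",T(*b),77);print("flat",np.degrees(np.arctan2(d[1],d[0])),np.hypot(*d))
E
```

```text
foot [622.55996827 -22.56555555] stud [622.15276344 -22.20789435] side stud [621.91895969 -23.14327992]
gauge 331.837890625 242.26109313964844 13.908092498779297 [622.87276941 -22.36570113]
line [628.42173074  -2.34620566] 73.83267417010545 21.05189705058231
line [628.42173074  -2.34620566] 72.48268160105326 20.827544952097522
line [628.42173074  -2.34620566] 73.16129407127343 20.938267950172165
line in [626.86450261 -11.39464729] 68.92661390118971 11.971558259577746
line in [626.86450261 -11.39464729] 66.45542870696259 11.795202323651687
line in [626.86450261 -11.39464729] 67.70019116429961 11.880617331704538
mark [655.41053924 -30.75203066] -13.993280280637634 33.855256427905765
mark [655.41053924 -30.75203066] -14.408066065164943 34.33776225031514
mark [655.41053924 -30.75203066] -14.202140606327736 34.096285981796335
flat 73.80735453557008 21.061251455369234
flat 73.86282493620111 18.779048758752168
```

Centre is about (622.4, −22.6). The line points to 73.7° and the mark to −14.2°, so about 1.53 rad remain. First I turn the tool to yaw 1.286.

Emit:
{"op": "arm_command", "data": {
  "targets": [
    {"hand": 1,"x": 0,"y": 0,"z": 0,"yaw": 0.148},
    {"hand": 1,"x": 0,"y": 0,"z": 0,"yaw": 0.148},
    {"hand": 1,"x": 0,"y": 0,"z": 0,"yaw": 0.148},
    {"hand": 1,"x": 0,"y": 0,"z": 0,"yaw": 0.148},
    {"hand": 1,"x": 0,"y": 0,"z": 0,"yaw": 0.148},
    {"hand": 1,"x": 0,"y": 0,"z": 0,"yaw": 0.148},
    {"hand": 1,"x": 0,"y": 0,"z": 0,"yaw": 0.148},
    {"hand": 1,"x": 0,"y": 0,"z": 0,"yaw": 0.148},
    {"hand": 1,"x": 0,"y": 0,"z": 0,"yaw": 0.148},
    {"hand": 1,"x": 0,"y": 0,"z": 0,"yaw": 0.148}
  ]
}}

```text
clock: 1.1
eef_pos: [202.3, 511.3, 205.1]
eef_rot: [-3.141, 0.001, 1.279]
wrist_force: [0.3, -0.6, -0.8]
finger_gap: 93.7
finger_force: 0.0
```

Emit:
{"op": "arm_command", "data": {
  "targets": [
    {"hand": 1,"x": -0.025,"y": 0.035,"z": 0,"yaw": 0},
    {"hand": 1,"x": -0.025,"y": 0.035,"z": 0,"yaw": 0},
    {"hand": 1,"x": -0.025,"y": 0.035,"z": 0,"yaw": 0},
    {"hand": 1,"x": -0.025,"y": 0.035,"z": 0,"yaw": 0},
    {"hand": 1,"x": -0.025,"y": 0.035,"z": 0,"yaw": 0},
    {"hand": 1,"x": -0.025,"y": 0.035,"z": 0,"yaw": 0},
    {"hand": 1,"x": -0.025,"y": 0.035,"z": 0,"yaw": 0},
    {"hand": 1,"x": -0.025,"y": 0.035,"z": 0,"yaw": 0},
    {"hand": 1,"x": -0.025,"y": 0.035,"z": 0,"yaw": 0},
    {"hand": 1,"x": 0,"y": 0,"z": 0,"yaw": 0}
  ]
}}

```text
clock: 2.1
eef_pos: [443.1, 203.4, 205.1]
eef_rot: [-3.142, 0.001, 1.28]
wrist_force: [-0.3, 0.6, 0.6]
finger_gap: 94.0
finger_force: 0.0
```

Emit:
{"op": "arm_command", "data": {
  "targets": [
    {"hand": 1,"x": -0.0236,"y": 0.0338,"z": 0,"yaw": 0},
    {"hand": 1,"x": -0.0236,"y": 0.0338,"z": 0,"yaw": 0},
    {"hand": 1,"x": -0.0236,"y": 0.0338,"z": 0,"yaw": 0},
    {"hand": 1,"x": -0.0236,"y": 0.0338,"z": 0,"yaw": 0},
    {"hand": 1,"x": -0.0236,"y": 0.0338,"z": 0,"yaw": 0},
    {"hand": 1,"x": -0.0236,"y": 0.0338,"z": 0,"yaw": 0},
    {"hand": 1,"x": -0.0236,"y": 0.0338,"z": 0,"yaw": 0},
    {"hand": 1,"x": 0,"y": 0,"z": 0.03,"yaw": 0},
    {"hand": 1,"x": 0,"y": 0,"z": 0.03,"yaw": 0},
    {"hand": 1,"x": 0,"y": 0,"z": 0,"yaw": 0}
  ]
}}

```text
clock: 3.1
eef_pos: [619.5, -17.9, 141.1]
eef_rot: [-3.134, 0.001, 1.285]
wrist_force: [0.6, 0.7, -0.9]
finger_gap: 93.7
finger_force: 0.0
```

Emit:
{"op": "arm_command", "data": {
  "targets": [
    {"hand": 1,"x": 0,"y": 0,"z": 0,"yaw": 0},
    {"hand": 1,"x": 0,"y": 0,"z": 0,"yaw": 0}
  ]
}}

```text
clock: 3.3
eef_pos: [622.1, -18.1, 147.4]
eef_rot: [3.139, -0.001, 1.285]
wrist_force: [0.2, 0.5, 0.7]
finger_gap: 93.9
finger_force: 0.0
```

```bash
python3 - <<'E'
from cell import camera,manip
import cv2,numpy as np
a=camera("top")[:,:,::-1];b=camera("side")[:,:,::-1]
cv2.imwrite("pics/c2.png",np.hstack([cv2.resize(a[190:300,280:390],(400,400)),cv2.resize(b[140:320,250:430],(400,400))]))
s=manip.read_state();print(s["eef_pos"],s["eef_rot"])
E
```

```text
[622.05358811 -18.27354093 147.22464289] [ 3.13913085e+00 -4.91860039e-04  1.28520085e+00]
```

View pics/c2.png

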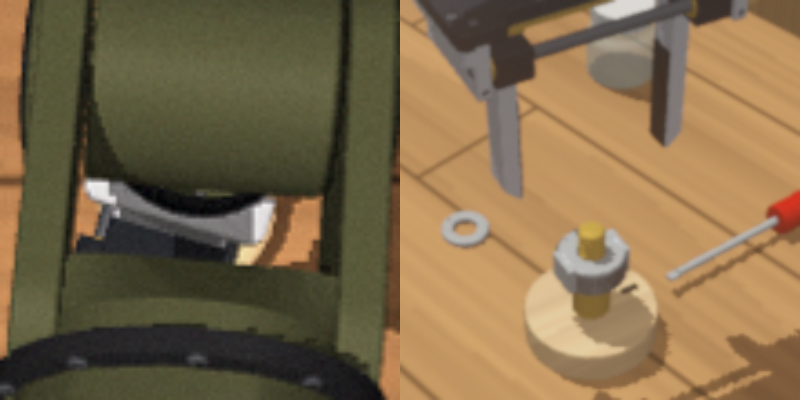

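The side crop shows the open fingers above the gauge, straddling it along the flats' normal. Next I correct the centring by a few millimetres and descend 99 mm to TCP z≈48.

Emit:
{"op": "arm_command", "data": {
  "targets": [
    {"hand": 1,"x": -0.004,"y": 0.0015,"z": 0,"yaw": 0},
    {"hand": 1,"x": 0,"y": 0,"z": 0.02,"yaw": 0},
    {"hand": 1,"x": 0,"y": 0,"z": 0.02,"yaw": 0},
    {"hand": 1,"x": 0,"y": 0,"z": 0.02,"yaw": 0},
    {"hand": 1,"x": 0,"y": 0,"z": 0.02,"yaw": 0},
    {"hand": 1,"x": 0,"y": 0,"z": 0.019,"yaw": 0},
    {"hand": 1,"x": 0,"y": 0,"z": 0,"yaw": 0},
    {"hand": 1,"x": 0,"y": 0,"z": 0,"yaw": 0},
    {"hand": 1,"x": 0,"y": 0,"z": 0,"yaw": 0}
  ]
}}

```text
clock: 4.3
eef_pos: [622.5, -23.0, 48.0]
eef_rot: [3.14, -0.0, 1.285]
wrist_force: [-0.2, -0.9, -0.2]
finger_gap: 93.8
finger_force: 0.0
```

Emit:
{"op": "arm_command", "data": {
  "targets": [
    {"hand": -1},
    {"hand": -1},
    {"hand": -1},
    {"hand": -1},
    {"hand": -1},
    {"hand": -1},
    {"hand": -1},
    {"hand": -1}
  ],
  "newtons": 20
}}

```text
schema error: expected keys hand, x, y, z, yaw
```

Emit:
{"op": "arm_command", "data": {
  "targets": [
    {"hand": -1,"x": 0,"y": 0,"z": 0,"yaw": 0},
    {"hand": -1,"x": 0,"y": 0,"z": 0,"yaw": 0},
    {"hand": -1,"x": 0,"y": 0,"z": 0,"yaw": 0},
    {"hand": -1,"x": 0,"y": 0,"z": 0,"yaw": 0},
    {"hand": -1,"x": 0,"y": 0,"z": 0,"yaw": 0},
    {"hand": -1,"x": 0,"y": 0,"z": 0,"yaw": 0},
    {"hand": -1,"x": 0,"y": 0,"z": 0,"yaw": 0},
    {"hand": -1,"x": 0,"y": 0,"z": 0,"yaw": 0}
  ],
  "newtons": 20
}}

```text
clock: 5.1
eef_pos: [621.9, -22.8, 46.4]
eef_rot: [3.141, 0.0, 1.285]
wrist_force: [1.7, 0.4, -0.5]
finger_gap: 44.7
finger_force: 19.9
```

The gap of 44.7 mm matches the flats, and the side force is small. I start screwing down.

Emit:
{"op": "arm_command", "data": {
  "targets": [
    {"hand": -1,"x": 0,"y": 0,"z": 0.00015,"yaw": 0.12},
    {"hand": -1,"x": 0,"y": 0,"z": 0.00015,"yaw": 0.12},
    {"hand": -1,"x": 0,"y": 0,"z": 0.00015,"yaw": 0.12},
    {"hand": -1,"x": 0,"y": 0,"z": 0.00015,"yaw": 0.12},
    {"hand": -1,"x": 0,"y": 0,"z": 0.00015,"yaw": 0.12},
    {"hand": -1,"x": 0,"y": 0,"z": 0.00015,"yaw": 0.12},
    {"hand": -1,"x": 0,"y": 0,"z": 0.00015,"yaw": 0.12},
    {"hand": -1,"x": 0,"y": 0,"z": 0.00015,"yaw": 0.12},
    {"hand": -1,"x": 0,"y": 0,"z": 0.00015,"yaw": 0.12},
    {"hand": -1,"x": 0,"y": 0,"z": 0.00015,"yaw": 0.12}
  ]
}}

```text
clock: 6.1
eef_pos: [621.0, -21.8, 44.8]
eef_rot: [-3.14, 0.002, 0.08]
wrist_force: [-6.1, 7.2, 4.2]
finger_gap: 44.9
finger_force: 19.9
```

```bash
python3 -c "
from cell import manip
s=manip.read_state();print(s['moment'],s['wrist_force'],s['eef_rot'],s['joints'][5])"
```

```text
[1.24981227 1.25263219 0.09602504] [-6.14000078  7.20584122  4.20647764] [-3.13996949e+00  2.02205464e-03  8.02827735e-02] 1.395322253702544
```

Emit:
{"op": "arm_command", "data": {
  "targets": [
    {"hand": -1,"x": 0,"y": 0,"z": 0.0001,"yaw": 0.05},
    {"hand": -1,"x": 0,"y": 0,"z": 0.0001,"yaw": 0.05},
    {"hand": -1,"x": 0,"y": 0,"z": 0.0001,"yaw": 0.05},
    {"hand": -1,"x": 0,"y": 0,"z": 0.0001,"yaw": 0.05},
    {"hand": -1,"x": 0,"y": 0,"z": 0,"yaw": 0.05},
    {"hand": -1,"x": 0,"y": 0,"z": 0,"yaw": 0}
  ]
}}

```text
clock: 6.7
eef_pos: [621.0, -21.5, 44.5]
eef_rot: [-3.14, 0.002, -0.167]
wrist_force: [-6.6, 7.9, 5.3]
finger_gap: 44.6
finger_force: 19.9
```

```bash
python3 -c "
from cell import manip
s=manip.read_state();print(s['moment'],s['wrist_force'],s['eef_rot'],s['joints'][5])"
```

```text
[ 1.5863704   1.21758191 -0.0511686 ] [-6.6431218   7.88443186  5.30228108] [-3.14013552e+00  2.34368899e-03 -1.66541845e-01] 1.6422684434710322
```

Emit:
{"op": "arm_command", "data": {
  "targets": [
    {"hand": -1,"x": 0,"y": 0,"z": 0,"yaw": 0.03},
    {"hand": -1,"x": 0,"y": 0,"z": 0,"yaw": 0.03},
    {"hand": -1,"x": 0,"y": 0,"z": 0,"yaw": 0.03},
    {"hand": -1,"x": 0,"y": 0,"z": 0,"yaw": 0}
  ]
}}

```text
clock: 7.1
eef_pos: [621.0, -21.4, 44.4]
eef_rot: [-3.14, 0.003, -0.256]
wrist_force: [-5.0, 8.8, 2.9]
finger_gap: 44.9
finger_force: 19.9
```

```bash
python3 -c "
from cell import manip
s=manip.read_state();print(s['moment'],s['wrist_force'],s['eef_rot'],s['joints'][5])"
```

```text
[ 1.70539332  1.13222997 -0.02757842] [-4.99973289  8.78710931  2.86807539] [-3.14024864e+00  2.52590121e-03 -2.55777915e-01] 1.7315230911202941
```

Emit:
{"op": "arm_command", "data": {
  "targets": [
    {"hand": -1,"x": 0,"y": 0,"z": 0,"yaw": 0.03},
    {"hand": -1,"x": 0,"y": 0,"z": 0,"yaw": 0.03},
    {"hand": -1,"x": 0,"y": 0,"z": 0,"yaw": 0}
  ]
}}

```text
clock: 7.4
eef_pos: [621.0, -21.3, 44.4]
eef_rot: [-3.141, 0.003, -0.315]
wrist_force: [-5.7, 9.2, 3.3]
finger_gap: 45.0
finger_force: 20.4
```

```bash
python3 - <<'E'
from cell import manip,camera
import cv2
s=manip.read_state();print(s['moment'],s['wrist_force'],s['eef_rot'],s['joints'][5])
cv2.imwrite("pics/c3.png",cv2.resize(camera("side")[210:320,270:400,::-1],(650,550),interpolation=2))
E
```

```text
[1.72933564 1.04653732 0.83501188] [-5.6730347   9.21181807  3.31337541] [-3.14069065e+00  2.50319464e-03 -3.14584980e-01] 1.7907205613682302
```

View pics/c3.png

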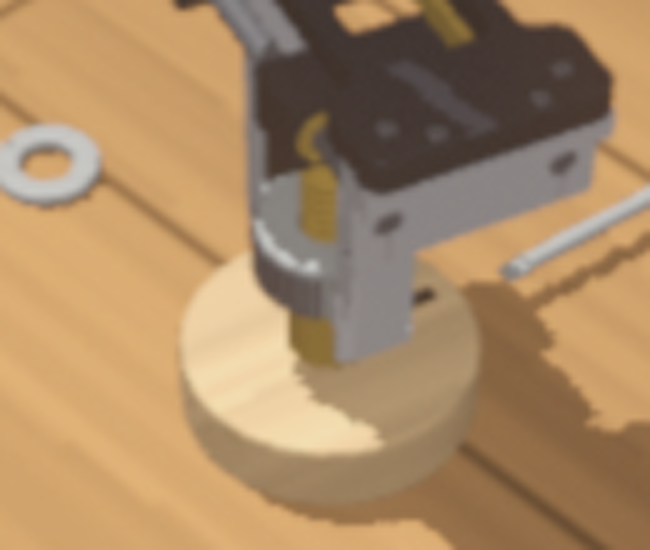

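The moment about z rose to 0.84 N m, so the gauge is firm on the collar. The picture shows it between the fingers, seated on the collar. I open, then lift.

Emit:
{"op": "arm_command", "data": {
  "targets": [
    {"hand": 1,"x": 0,"y": 0,"z": 0,"yaw": 0},
    {"hand": 1,"x": 0,"y": 0,"z": 0,"yaw": 0},
    {"hand": 1,"x": 0,"y": 0,"z": 0,"yaw": 0},
    {"hand": 1,"x": 0,"y": 0,"z": 0,"yaw": 0},
    {"hand": 1,"x": 0,"y": 0,"z": 0,"yaw": 0},
    {"hand": 1,"x": 0,"y": 0,"z": 0,"yaw": 0}
  ]
}}

```text
clock: 8.05
eef_pos: [621.8, -22.9, 44.5]
eef_rot: [3.142, 0.0, -0.315]
wrist_force: [-0.6, -1.2, 0.7]
finger_gap: 89.4
finger_force: 0.0
```

Emit:
{"op": "arm_command", "data": {
  "targets": [
    {"hand": 1,"x": 0,"y": 0,"z": -0.02,"yaw": 0},
    {"hand": 1,"x": 0,"y": 0,"z": -0.02,"yaw": 0},
    {"hand": 1,"x": 0,"y": 0,"z": -0.03,"yaw": 0},
    {"hand": 1,"x": 0,"y": 0,"z": -0.03,"yaw": 0},
    {"hand": 1,"x": 0,"y": 0,"z": -0.03,"yaw": 0},
    {"hand": 1,"x": 0,"y": 0,"z": 0,"yaw": 0},
    {"hand": 1,"x": 0,"y": 0,"z": 0,"yaw": 0},
    {"hand": 1,"x": 0,"y": 0,"z": 0,"yaw": 0}
  ]
}}

```text
clock: 8.85
eef_pos: [621.3, -22.8, 173.2]
eef_rot: [3.141, 0.002, -0.315]
wrist_force: [0.1, -0.7, -0.1]
finger_gap: 94.0
finger_force: 0.0
```

```bash
python3 - <<'E'
from cell import manip,camera
import cv2
s=manip.read_state();print(s['eef_pos'],s['wrist_force'],s['clock'])
cv2.imwrite("pics/c4.png",cv2.resize(camera("side")[210:320,270:400,::-1],(650,550),interpolation=2))
E
```

```text
[621.28678165 -22.80078817 173.18792521] [ 0.13903249 -0.70095328 -0.09451413] 8.85
```

View pics/c4.png

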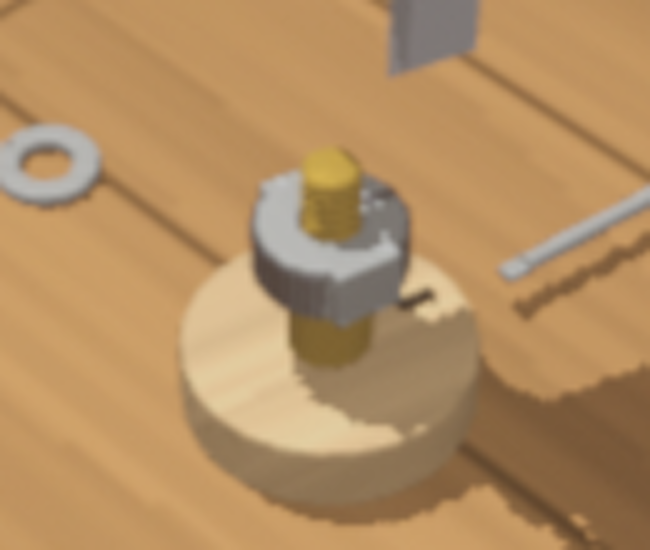

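The fingers are clear and the gauge sits on the collar. The flat's top edge runs from (338,275) to (398,243). I check its angle against the foot mark, (400,303) to (433,294).

```bash
python3 - <<'E'
from h import *
S=lambda u,v:(270+u/5,210+v/5)
for a,b,z in(((338,275),(398,243),75),((400,303),(433,294),25),((365,203),(392,190),75)):
    d=on("side",S(*b),z)-on("side",S(*a),z);print(np.degrees(np.arctan2(d[1],d[0])),np.hypot(*d))
q=on("side",S(416,299),25)-[622.4,-22.6];print(np.degrees(np.arctan2(q[1],q[0])))
E
```

```text
-7.904454858785042 21.01293634907809
-23.8699445135383 10.665599176588563
-10.07965794672991 9.42984527354715
-15.784363468632403
```

The edge reading (−8 to −10°) against the mark (−14 to −16°) is too coarse, so I move aside and check from above.

Emit:
{"op": "arm_command", "data": {
  "targets": [
    {"hand": 1,"x": -0.02,"y": -0.04,"z": -0.01,"yaw": 0},
    {"hand": 1,"x": -0.02,"y": -0.04,"z": -0.01,"yaw": 0},
    {"hand": 1,"x": -0.02,"y": -0.04,"z": -0.01,"yaw": 0},
    {"hand": 1,"x": -0.02,"y": -0.04,"z": 0,"yaw": 0},
    {"hand": 1,"x": -0.02,"y": -0.04,"z": 0,"yaw": 0},
    {"hand": 1,"x": -0.02,"y": -0.04,"z": 0,"yaw": 0},
    {"hand": 1,"x": -0.02,"y": -0.04,"z": 0,"yaw": 0},
    {"hand": 1,"x": 0,"y": 0,"z": 0,"yaw": 0},
    {"hand": 1,"x": 0,"y": 0,"z": 0,"yaw": 0}
  ]
}}

```text
clock: 9.8
eef_pos: [575.0, 287.3, 203.3]
eef_rot: [3.14, 0.001, -0.314]
wrist_force: [0.2, -0.3, 0.5]
finger_gap: 93.7
finger_force: 0.0
```

```bash
python3 - <<'E'
from cell import camera
import cv2
a=camera("top")[:,:,::-1].copy()
cv2.imwrite("pics/top5.png",a)
cv2.imwrite("pics/c5.png",cv2.resize(a[211:281,297:367],(560,560),interpolation=2))
E
```

```text
(no output)
```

View pics/c5.png

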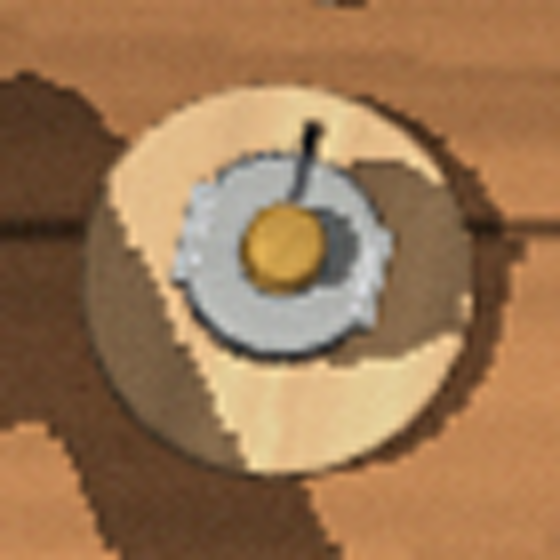

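From above, the gauge's dark line, (297,200) to (308,165), runs straight into the foot mark at (314,132). The gauge is seated, so I hand the job in.

```bash
python3 -c "
from cell import manip
print(manip.sign_off())"
```

```text
the job is handed in; nothing more can be done
None
```

The gauge on the round foot is screwed down firm against the collar, its line on the foot mark in the last top view; the gripper is clear, the other two gauges were not touched, and the job is handed in at about 10 s (no verdict was returned).

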